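Butt two tiles up in the corner of the fence

ROBOT

A 7-joint arm with a two-finger parallel gripper is mounted at the origin on a cart in front of the work surface, level with it; the furniture and walls round the work are solid. World frame = base frame: x ahead of the robot, y to its left, z up, the work surface at z = 0. Lengths are in m, angles in rad, forces in N, time in s.
With the tool pointing down it reaches from about 0.4 to 0.85 m from the base axis. Payload 4.5 kg.
Tool frame: the origin (TCP) lies on the centre line of the jaws, within the pads' length; the fingertips stand 11 mm ahead of it and the grasp point (between the pads) lies 8 mm behind it; z points along the fingers, y is the line along which they close (so a half turn about z gives the same grasp; the last joint's range is limited). The gripper opens to 88 mm and grips with 3 to 60 N. Pads are 18 mm wide; open, the fingers measure 123 mm over their backs; the gripper's body (75 mm by 187 mm) begins 45 mm behind the grasp point.
Start: joints at [-1.303, 0.689, -0.195, 1.565, 0.157, 0.902, -0.215], TCP at [0.145, 0.608, 0.25] pointing down, gripper open.
Joint ranges: [-3.01, 3.01], [-0.46, 2.08], [-1.47, 1.51], [0.13, 2.56], [-1, 4.14], [0.04, 2.09], [-2.66, 2.66]. Speed limits (rad/s): [2.57, 2.57, 3.14, 3.14, 3.14, 3.14, 3.14].

INTERFACE

Orientations are given as a unit quaternion [x, y, z, w].
In Python, from plant import * gives the robot as it stands. The module is installed in compiled form; this text tells all that it offers.
- The arm moves only by the tool send_rows, never from a script. Its argument "motion" is a list of rows, each an object of numbers: "x", "y", "z": the shift along the tool's x, y, z in cm; "rx", "ry", "rz": the turn, a rotation vector about the tool's x, y, z in rad; "jaw": the finger opening in cm, from 0 to 8.81. In form: [{"x": .., "y": .., "z": .., "rx": .., "ry": .., "rz": .., "jaw": ..}, ...]. A call has exactly 5 rows; each row shifts and turns the commanded pose from where the row before left it, along the tool's axes as they then stand; what a row does not reach is not made up. A row lasts 1/10 s, in which the tool goes at most 50 mm and 8.59 degrees, less where a joint would pass 70% of its speed; a pose out of reach is approached as far as the arm can. A call is refused whole if a number of a shift passes 5 or a number of a turn 0.15, either way. A call with a gripper value outside its range is refused whole. The fingers move at their own pace and stop on an object; "grip_force" is the grip in N (left out, the last holds). Time passes only in rows, so rows that do not move let the fingers close, or fill a call up. It gives the time, the measured TCP pose, the force, the opening and the grip force at its end, in the units of the state.
- get_state(): the state, without advancing time (a new reading comes with each control period).
- snapshot(name): name is "scene" or "top"; returns a dict with "img" (480x640x3 uint8, red, green, blue), "vertical_fov" (degrees; the focal length in pixels is half the picture's height over the tangent of half this angle, whatever the lens; pixels are square), "cx", "cy" (the principal point, pixels), "extrinsics" (4x4, takes a point from camera to world coordinates). Camera axes: x right, y up, looking along -z (the intrinsics and any distortion apply to the point x, -y, -z); pixel columns grow to the right and rows downward; lengths in m; the calibration is good to about 2 mm. A picture is of the moment at which its call begins. There is no depth.
- finish_job(): hands the job in; it is judged then, once.
The state is a dict: "clock": time; "q": joint angles; "qd": joint speeds; "joint_torque": joint torques, N m; "tool_pos": TCP position; "eef_rot": TCP orientation; "contact_force": force on the tool from outside, world axes, zero at the start; "moment": the same for the moment, N m; "opening": opening from 0.0 (shut) to 1.0 (fully open); "finger_force": force on a finger pad.
Only numpy, scipy, OpenCV 4.12 (cv2) and the standard library are available. Lean on these libraries where they do the work, as an engineer would, in place of code of your own. Each camera call takes 0.05 s, during which the arm holds its last target. There are 200 camera calls.

TASK

Line the two glazed test tiles up for painting: push them along the table with the fingertips until both lie flush against the long wooden fence, in a row with their edges butted together and the end tile tight against the short end stop. Either tile may be next to the stop. Only push them: do not pick up or tip a tile, and leave the pot, the beaker and the mixing tile where they stand.

Things in the scene. Friction and masses are not known exactly. Their poses are not given: they have to be found in the camera images.
- fence: L-shaped beech fence fixed to the table, 20 mm high, strips 12 mm wide, turned up to 0.07 rad. Origin: the inside corner of the L at table height. Long fence: 200 mm from the corner along its -y (robot's right), working face x = 0 facing -x (the robot). Short end stop: 60 mm along -x, working face y = 0 facing -y. In place, a tile's centre is at x = -0.030 and y = -0.030 or -0.090 here.
- fence_end (a point): free (right-hand) end of the long fence's working face, at table height. Both tiles start in front of the long fence: one with its centre 45 to 60 mm from the end stop's face, the other 140 to 180 mm from it, both 50 to 70 mm from the fence's face
- white_tile: square terracotta tile, 60 x 60 mm and 18 mm thick, 0.1 to 0.2 kg, loose, flat on the table, glazed white with two blue bands and a blue diamond. Origin: centre of its underside; x and y parallel to its edges, z up. It starts with its x axis within 0.4 rad of world x. It slides on the table when pushed on an edge.
- green_tile: square terracotta tile, 60 x 60 mm and 18 mm thick, 0.1 to 0.2 kg, loose, flat on the table, glazed green with two white bands and a white diamond. Origin: centre of its underside; x and y parallel to its edges, z up. It starts with its x axis within 0.4 rad of world x. It slides on the table when pushed on an edge.
- red_crate_2: fixed obstacle: red crate standing on the robot's side of the tiles, 76 mm in x by 220 mm in y, walls 36 mm high with an upright handle (about 100 mm high) at each y end; pot lids in it. Origin: centre of its underside
- red_crate_1: fixed obstacle: red crate behind the long fence, 82 mm in x by 273 mm in y, walls 36 mm high, with lidded pots 105 mm high in it. Origin: centre of its underside
- orange_pot: bystander: orange-brown glaze pot with a red ball-knobbed lid, 66 mm wide, 103 mm tall, loose, at the near right edge of the table. Origin: centre of its underside
- mauve_beaker: bystander: mauve beaker with a wavy rim, 66 mm wide, 70 mm tall, loose, to the left of the end stop. Origin: centre of its underside
- mixing_tile: bystander: small white mixing tile with six paint wells, 75 x 110 x 13 mm, loose, at the near left, beside the brush box. Origin: centre of its underside

How it is judged:
At the end, for the whole second after the job is handed in: Both tiles lie flat and at rest on the table; each is square to the fence within 0.05 rad (3 degrees), its centre within 3 mm of touching the long fence, and the row is closed up against the end stop with less than 4.5 mm of gaps in all (x of each of white_tile, green_tile in the frame of fence above -0.033 m and y of each of white_tile, green_tile in the frame of fence above -0.0945 m and (angle between the x axis of white_tile and the x axis of fence, either way round below 0.05 rad or angle between the x axis of white_tile and the y axis of fence, either way round below 0.05 rad) and height (world z) of each of white_tile, green_tile below 0.003 m and angle between each of white_tile, green_tile's own z axis and vertical below 0.04 rad and linear speed of each of white_tile, green_tile below 0.01 m/s and (angle between the x axis of green_tile and the x axis of fence, either way round below 0.05 rad or angle between the x axis of green_tile and the y axis of fence, either way round below 0.05 rad)).
It fails at once if the white tile is lifted or tipped off the table (height (world z) of white_tile above 0.007 m or angle between white_tile's own z axis and vertical above 0.2 rad).
It fails at once if the green tile is lifted or tipped off the table (height (world z) of green_tile above 0.007 m or angle between green_tile's own z axis and vertical above 0.2 rad).
It fails at once if the orange lidded pot is disturbed (moved more than 20 mm) (distance of orange_pot from where it was at the start of the episode above 0.02 m).
It fails at once if the mauve beaker is disturbed (moved more than 20 mm) (distance of mauve_beaker from where it was at the start of the episode above 0.02 m).
It fails at once if the white mixing tile is disturbed (moved more than 20 mm) (distance of mixing_tile from where it was at the start of the episode above 0.02 m).
It also fails if it takes over 54 s, if anything falls off the work surface, if the arm or the gripper's body presses on something with over 40 N, if the wrist force passes 120 N, or if a joint passes its speed limit or range.

## Working session

There is one attempt and no reset: what is moved stays moved. The work goes in short steps, Python scripts to look and compute and a tool call to move; the robot and the scene stay as the last step left them, time stands still between calls to the robot, and variables do not carry over. Pictures are saved under pics/ and viewed, at most 10 in all, crops included, and the job is handed in when it is done.

Besides the shell and the picture viewer there is one more tool, called after "Call:" as name(argument=value, ...) on one line, values as JSON. send_rows: Moves the arm, as the interface text tells. Its arguments: {"type":"object","properties":{"motion":{"type":"array"},"grip_force":{"type":"number"}},"required":["motion"]}

```bash
mkdir -p pics; ls
python3 - <<'E'
from plant import *
import cv2,numpy as np
s=get_state();print({k:np.round(v,3).tolist() for k,v in s.items()})
for n in("top","scene"):
    d=snapshot(n);cv2.imwrite(f"pics/{n}0.png",d["img"][:,:,::-1]);print(n,{k:(np.round(v,4).tolist() if not isinstance(v,dict) else v) for k,v in d.items() if k!="img"})
E
```

```text
pics
{'clock': 0.0, 'q': [-1.303, 0.69, -0.195, 1.566, 0.157, 0.902, -0.215], 'qd': [0.001, -0.0, 0.001, -0.001, -0.0, -0.001, 0.001], 'joint_torque': [-0.001, -52.757, -1.267, -15.343, -0.053, 0.006, 0.0], 'tool_pos': [0.145, 0.607, 0.249], 'eef_rot': [0.117, 0.993, -0.001, -0.0], 'contact_force': [0.744, 0.181, -0.565], 'moment': [-0.015, 0.042, -0.013], 'finger_force': 0.0, 'opening': 1.0}
top {'vertical_fov': 55.0733, 'cx': 316.0081, 'cy': 230.6662, 'extrinsics': [[-0.0182, 0.9969, -0.0768, 0.4548], [-0.9998, -0.0176, 0.0092, -0.0073], [0.0078, 0.077, 0.997, 1.0061], [0.0, 0.0, 0.0, 1.0]]}
scene {'vertical_fov': 45.8689, 'cx': 320.8374, 'cy': 241.168, 'extrinsics': [[0.6552, 0.4822, -0.5816, -0.0828], [-0.7555, 0.4177, -0.5048, -0.5736], [-0.0005, 0.7701, 0.6379, 0.7027], [0.0, 0.0, 0.0, 1.0]]}
```

View pics/top0.png

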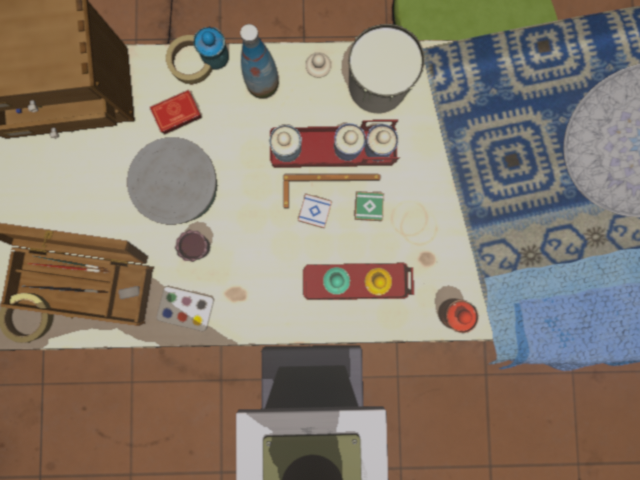

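View pics/scene0.png

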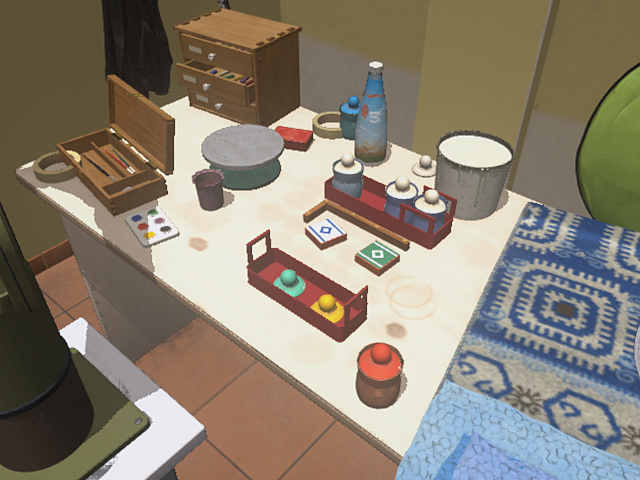

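The top view shows the fence corner near (287,178), with the long fence running right to (380,178). The white tile is at (315,210), the green tile at (370,206), crate 1 behind at rows 127–165, and crate 2 in front at rows 263–300. Next I'll zoom in and measure.

```bash
cat > h.py <<'E'
from plant import *
import cv2,numpy as np
def shot(n): return snapshot(n)
def K(d):
    f=240/np.tan(np.radians(d["vertical_fov"])/2); return f
def w2p(d,P):
    E=np.array(d["extrinsics"]);P=np.atleast_2d(P);c=(P-E[:3,3])@E[:3,:3]
    f=K(d);return np.c_[d["cx"]+f*c[:,0]/-c[:,2],d["cy"]-f*c[:,1]/-c[:,2]]
def p2w(d,uv,z):
    E=np.array(d["extrinsics"]);uv=np.atleast_2d(uv).astype(float);f=K(d)
    r=np.c_[(uv[:,0]-d["cx"])/f,-(uv[:,1]-d["cy"])/f,-np.ones(len(uv))]@E[:3,:3].T
    return E[:3,3]+r*((z-E[2,3])/r[:,2])[:,None]
def crop(d,x0,x1,y0,y1,k,name):
    cv2.imwrite("pics/"+name,cv2.resize(d["img"][y0:y1,x0:x1,::-1],None,fx=k,fy=k,interpolation=cv2.INTER_CUBIC))
E
python3 - <<'E'
from h import *
d=shot("top");crop(d,272,400,160,232,6,"c1.png")
d=shot("scene");crop(d,290,420,190,280,6,"c2.png")
E
```

```text
(no output)
```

View pics/c1.png

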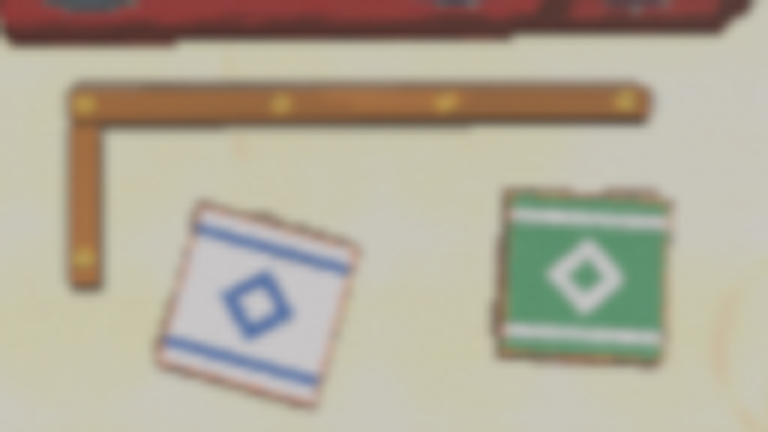

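View pics/c2.png

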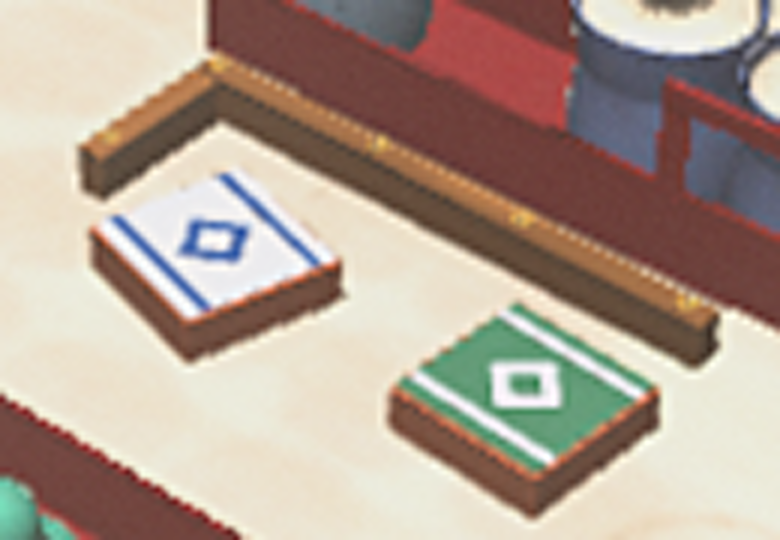

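Crop c1 shows the fence's inner corner at (102,122), its free end at (650,122) and the stop's end at (102,288). The white tile's diamond is at (257,306), rotated about 15°, and the green's is at (586,277), rotated about 3°. Crop c2 shows the same layout, with the inner corner at about (220,88).

Run:
```python
from h import *
t=shot("top");s=shot("scene")
T=lambda p:(np.array(p)+.5)/6-.5+[272,160]
S=lambda p:(np.array(p)+.5)/6-.5+[290,190]
np.set_printoptions(precision=4,suppress=True)
print("fence top",p2w(t,T([[102,123],[650,123],[102,288]]),.02))
print("fence scene",p2w(s,S([[221,88],[698,325]]),.02))
print("white top",p2w(t,T([[198,203],[360,247],[318,408],[156,360],[257,306]]),.018))
print("green top",p2w(t,T([[505,190],[671,203],[662,365],[498,358],[586,277]]),.018))
print("scene W,G",p2w(s,S([[214,241],[524,384]]),.018))
print("crate2 (z.036)",p2w(t,[[304,263],[304,299],[412,263],[412,299]],.036))
print("crate1 near",p2w(t,[[271,165],[397,163]],.036), "pots", p2w(t,[[286,138],[349,138],[381,138]],.105))
```

```text
fence top [[ 0.6417  0.041   0.02  ]
 [ 0.6384 -0.157   0.02  ]
 [ 0.5817  0.0418  0.02  ]]
fence scene [[ 0.6367  0.0356  0.02  ]
 [ 0.6384 -0.159   0.02  ]]
white top [[ 0.6123  0.0069  0.018 ]
 [ 0.5952 -0.0513  0.018 ]
 [ 0.5372 -0.035   0.018 ]
 [ 0.5556  0.0229  0.018 ]
 [ 0.5745 -0.0137  0.018 ]]
green top [[ 0.6151 -0.1041  0.018 ]
 [ 0.6094 -0.1641  0.018 ]
 [ 0.5506 -0.1591  0.018 ]
 [ 0.5542 -0.1001  0.018 ]
 [ 0.5829 -0.1326  0.018 ]]
scene W,G [[ 0.5733 -0.0155  0.018 ]
 [ 0.5821 -0.1335  0.018 ]]
crate2 (z.036) [[ 0.4618  0.0103  0.036 ]
 [ 0.3868  0.0115  0.036 ]
 [ 0.4577 -0.2171  0.036 ]
 [ 0.3825 -0.2145  0.036 ]]
crate1 near [[ 0.6718  0.0773  0.036 ]
 [ 0.6717 -0.1922  0.036 ]] pots [[ 0.7105  0.0409  0.105 ]
 [ 0.7085 -0.0848  0.105 ]
 [ 0.7075 -0.1487  0.105 ]]
```

Call:
send_rows(motion=[{"x":-4.5,"rz":-0.0445,"jaw":3},{"x":-4.5,"rz":-0.0445,"jaw":3},{"x":-4.5,"rz":-0.0445,"jaw":3},{"x":-4.5,"rz":-0.0445,"jaw":3},{"x":-4.5,"rz":-0.0445,"jaw":3}])

```text
schema error: expected keys x, y, z, rx, ry, rz, jaw
```

Call:
send_rows(motion=[{"x":-4.5,"y":0,"z":0,"rx":0,"ry":0,"rz":-0.0445,"jaw":3},{"x":-4.5,"y":0,"z":0,"rx":0,"ry":0,"rz":-0.0445,"jaw":3},{"x":-4.5,"y":0,"z":0,"rx":0,"ry":0,"rz":-0.0445,"jaw":3},{"x":-4.5,"y":0,"z":0,"rx":0,"ry":0,"rz":-0.0445,"jaw":3},{"x":-4.5,"y":0,"z":0,"rx":0,"ry":0,"rz":-0.0445,"jaw":3}])

```text
clock: 0.8
tool_pos: [0.3689, 0.5749, 0.2498]
eef_rot: [0.005, 1.0, -0.0, 0.0]
contact_force: [1.1, 1.0, 0.3]
opening: 0.573
finger_force: 0.0
```

Call:
send_rows(motion=[{"x":-2,"y":-5,"z":0,"rx":0,"ry":0,"rz":0,"jaw":3},{"x":-2,"y":-5,"z":0,"rx":0,"ry":0,"rz":0,"jaw":3},{"x":-2,"y":-5,"z":0,"rx":0,"ry":0,"rz":0,"jaw":3},{"x":-2,"y":-5,"z":0,"rx":0,"ry":0,"rz":0,"jaw":3},{"x":-2,"y":-5,"z":0,"rx":0,"ry":0,"rz":0,"jaw":3}])

```text
clock: 1.3
tool_pos: [0.4578, 0.3405, 0.2498]
eef_rot: [0.006, 1.0, 0.0, 0.0]
contact_force: [0.7, -0.0, -0.8]
opening: 0.343
finger_force: 0.0
```

Call:
send_rows(motion=[{"x":-1,"y":-5,"z":0,"rx":0,"ry":0,"rz":0,"jaw":3},{"x":-1,"y":-5,"z":0,"rx":0,"ry":0,"rz":0,"jaw":3},{"x":-1,"y":-5,"z":0,"rx":0,"ry":0,"rz":0,"jaw":3},{"x":-1,"y":-5,"z":0,"rx":0,"ry":0,"rz":0,"jaw":3},{"x":-1,"y":-5,"z":0,"rx":0,"ry":0,"rz":0,"jaw":3}])

```text
clock: 1.8
tool_pos: [0.5037, 0.0948, 0.2499]
eef_rot: [0.006, 1.0, 0.0, 0.0]
contact_force: [1.0, 0.9, 1.0]
opening: 0.342
finger_force: 0.0
```

Call:
send_rows(motion=[{"x":0,"y":-3,"z":2,"rx":0,"ry":0,"rz":0,"jaw":3},{"x":0,"y":-3,"z":2,"rx":0,"ry":0,"rz":0,"jaw":3},{"x":0,"y":-3,"z":2,"rx":0,"ry":0,"rz":0,"jaw":3},{"x":0,"y":0,"z":1,"rx":0,"ry":0,"rz":0,"jaw":3},{"x":0,"y":0,"z":0,"rx":0,"ry":0,"rz":0,"jaw":3}])

```text
clock: 2.3
tool_pos: [0.5017, 0.0064, 0.1786]
eef_rot: [0.006, 1.0, 0.0, -0.001]
contact_force: [-0.5, 0.1, 1.0]
opening: 0.341
finger_force: 0.0
```

Call:
send_rows(motion=[{"x":-0.8,"y":-1.1,"z":2,"rx":0,"ry":0,"rz":0,"jaw":3},{"x":-0.8,"y":-1.1,"z":3,"rx":0,"ry":0,"rz":0,"jaw":3},{"x":0,"y":0,"z":3,"rx":0,"ry":0,"rz":0,"jaw":3},{"x":0,"y":0,"z":3,"rx":0,"ry":0,"rz":0,"jaw":3},{"x":0,"y":0,"z":1,"rx":0,"ry":0,"rz":0,"jaw":3}])

```text
clock: 2.8
tool_pos: [0.5179, -0.0133, 0.0582]
eef_rot: [0.004, 1.0, 0.001, -0.001]
contact_force: [-0.5, -0.4, -0.2]
opening: 0.34
finger_force: 0.0
```

Run:
```python
from h import *
d=shot("scene");crop(d,270,430,170,290,5,"c3.png");print(get_state()["tool_pos"])
```

```text
[ 0.5176484  -0.01346518  0.05792379]
```

View pics/c3.png

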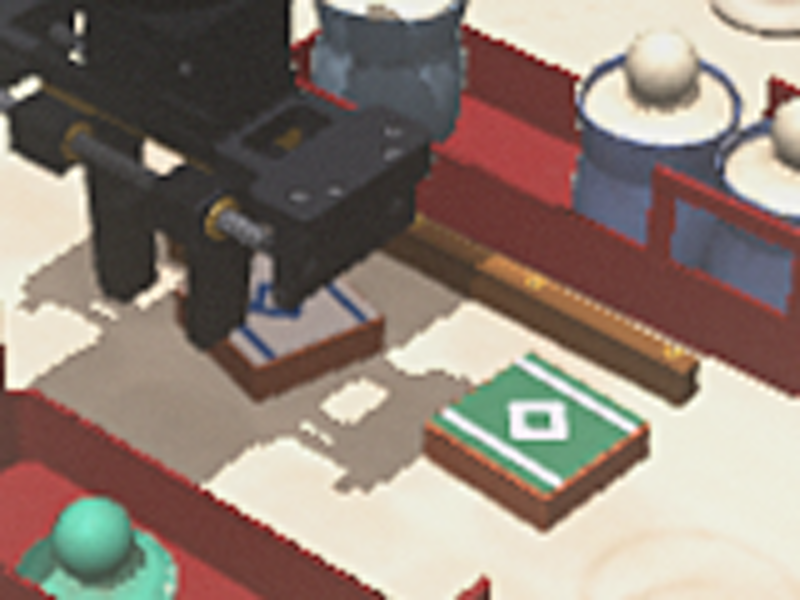

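The picture shows both fingertips, at about (125,290) and (205,340), just in front of the white tile and clear of crate 2. I'll descend and then push.

Call:
send_rows(motion=[{"x":0,"y":0,"z":1.5,"rx":0,"ry":0,"rz":0,"jaw":3},{"x":0,"y":0,"z":1.5,"rx":0,"ry":0,"rz":0,"jaw":3},{"x":0,"y":0,"z":1.0,"rx":0,"ry":0,"rz":0,"jaw":3},{"x":0,"y":0,"z":0.2,"rx":0,"ry":0,"rz":0,"jaw":3},{"x":0,"y":0,"z":0,"rx":0,"ry":0,"rz":0,"jaw":3}])

```text
clock: 3.35
tool_pos: [0.5186, -0.015, 0.0183]
eef_rot: [0.005, 1.0, 0.0, 0.0]
contact_force: [0.2, -0.0, -1.2]
opening: 0.341
finger_force: 0.0
```

Call:
send_rows(motion=[{"x":-0.4,"y":0,"z":0,"rx":0,"ry":0,"rz":0,"jaw":3},{"x":-0.5,"y":0,"z":0,"rx":0,"ry":0,"rz":0,"jaw":3},{"x":-0.5,"y":0,"z":0,"rx":0,"ry":0,"rz":0,"jaw":3},{"x":-0.5,"y":0,"z":0,"rx":0,"ry":0,"rz":0,"jaw":3},{"x":-0.4,"y":0,"z":0,"rx":0,"ry":0,"rz":0,"jaw":3}])

```text
clock: 3.85
tool_pos: [0.5413, -0.0161, 0.0178]
eef_rot: [0.006, 1.0, -0.0, -0.0]
contact_force: [-1.4, -1.2, 0.9]
opening: 0.342
finger_force: 0.8
```

Call:
send_rows(motion=[{"x":-0.5,"y":0,"z":0.1,"rx":0,"ry":0,"rz":0,"jaw":3},{"x":-0.5,"y":0,"z":0,"rx":0,"ry":0,"rz":0,"jaw":3},{"x":-0.5,"y":0,"z":0,"rx":0,"ry":0,"rz":0,"jaw":3},{"x":-0.4,"y":0,"z":0,"rx":0,"ry":0,"rz":0,"jaw":3},{"x":-0.3,"y":0,"z":0,"rx":0,"ry":0,"rz":0,"jaw":3}])

```text
clock: 4.35
tool_pos: [0.5638, -0.0156, 0.0166]
eef_rot: [0.006, 1.0, 0.0, 0.0]
contact_force: [-0.7, 0.3, 0.4]
opening: 0.337
finger_force: 0.4
```

Call:
send_rows(motion=[{"x":-0.2,"y":0,"z":0,"rx":0,"ry":0,"rz":0,"jaw":3},{"x":-0.1,"y":0,"z":0,"rx":0,"ry":0,"rz":0,"jaw":3},{"x":-0.1,"y":0,"z":0,"rx":0,"ry":0,"rz":0,"jaw":3},{"x":-0.1,"y":0,"z":0,"rx":0,"ry":0,"rz":0,"jaw":3},{"x":-0.1,"y":0,"z":0,"rx":0,"ry":0,"rz":0,"jaw":3}])

```text
clock: 4.85
tool_pos: [0.5692, -0.016, 0.0167]
eef_rot: [0.006, 1.0, -0.0, -0.0]
contact_force: [-0.2, 1.0, -0.3]
opening: 0.341
finger_force: 0.4
```

Call:
send_rows(motion=[{"x":-0.1,"y":0,"z":0,"rx":0,"ry":0,"rz":0,"jaw":3},{"x":-0.1,"y":0,"z":0,"rx":0,"ry":0,"rz":0,"jaw":3},{"x":-0.1,"y":0,"z":0,"rx":0,"ry":0,"rz":0,"jaw":3},{"x":-0.1,"y":0,"z":0,"rx":0,"ry":0,"rz":0,"jaw":3},{"x":0,"y":0,"z":0,"rx":0,"ry":0,"rz":0,"jaw":3}])

```text
clock: 5.35
tool_pos: [0.5729, -0.016, 0.0167]
eef_rot: [0.006, 1.0, -0.0, -0.0]
contact_force: [-2.2, -0.5, -0.1]
opening: 0.337
finger_force: 0.8
```

Call:
send_rows(motion=[{"x":-0.1,"y":0,"z":0,"rx":0,"ry":0,"rz":0,"jaw":3},{"x":-0.1,"y":0,"z":0,"rx":0,"ry":0,"rz":0,"jaw":3},{"x":0,"y":0,"z":0,"rx":0,"ry":0,"rz":0,"jaw":3},{"x":0,"y":0,"z":0,"rx":0,"ry":0,"rz":0,"jaw":3},{"x":0,"y":0,"z":0,"rx":0,"ry":0,"rz":0,"jaw":3}])

```text
clock: 5.85
tool_pos: [0.573, -0.0161, 0.0166]
eef_rot: [0.005, 1.0, -0.0, -0.002]
contact_force: [-5.0, 0.7, 3.8]
opening: 0.341
finger_force: 2.9
```

Call:
send_rows(motion=[{"x":-0.1,"y":0,"z":0,"rx":0,"ry":0,"rz":0,"jaw":3},{"x":-0.1,"y":0,"z":0,"rx":0,"ry":0,"rz":0,"jaw":3},{"x":-0.1,"y":0,"z":0,"rx":0,"ry":0,"rz":0,"jaw":3},{"x":0,"y":0,"z":0,"rx":0,"ry":0,"rz":0,"jaw":3},{"x":0,"y":0,"z":0,"rx":0,"ry":0,"rz":0,"jaw":3}])

```text
clock: 6.35
tool_pos: [0.5732, -0.0161, 0.0165]
eef_rot: [0.005, 1.0, -0.001, -0.005]
contact_force: [-9.8, 1.0, 9.3]
opening: 0.338
finger_force: 5.4
```

Call:
send_rows(motion=[{"x":1,"y":0,"z":0,"rx":0,"ry":0,"rz":0,"jaw":3},{"x":2,"y":0,"z":0,"rx":0,"ry":0,"rz":0,"jaw":3},{"x":1.8,"y":0,"z":0,"rx":0,"ry":0,"rz":0,"jaw":3},{"x":0.6,"y":0,"z":0,"rx":0,"ry":0,"rz":0,"jaw":3},{"x":0,"y":0,"z":0,"rx":0,"ry":0,"rz":0,"jaw":3}])

```text
clock: 6.85
tool_pos: [0.5245, -0.0153, 0.0168]
eef_rot: [0.005, 1.0, 0.0, 0.0]
contact_force: [-0.0, -0.1, 0.1]
opening: 0.34
finger_force: 0.0
```

Call:
send_rows(motion=[{"x":0,"y":-3,"z":0,"rx":0,"ry":0,"rz":0,"jaw":3},{"x":0,"y":-4,"z":0,"rx":0,"ry":0,"rz":0,"jaw":3},{"x":0,"y":-3.2,"z":0,"rx":0,"ry":0,"rz":0,"jaw":3},{"x":0,"y":-1.5,"z":0,"rx":0,"ry":0,"rz":0,"jaw":3},{"x":0,"y":0,"z":0,"rx":0,"ry":0,"rz":0,"jaw":3}])

```text
clock: 7.35
tool_pos: [0.5242, -0.1365, 0.0168]
eef_rot: [0.009, 1.0, -0.001, 0.001]
contact_force: [-0.5, -0.2, 0.1]
opening: 0.341
finger_force: 0.0
```

Call:
send_rows(motion=[{"x":-0.5,"y":0,"z":0,"rx":0,"ry":0,"rz":0,"jaw":3},{"x":-0.6,"y":0,"z":0,"rx":0,"ry":0,"rz":0,"jaw":3},{"x":-0.6,"y":0,"z":0,"rx":0,"ry":0,"rz":0,"jaw":3},{"x":-0.6,"y":0,"z":0,"rx":0,"ry":0,"rz":0,"jaw":3},{"x":-0.6,"y":0,"z":0,"rx":0,"ry":0,"rz":0,"jaw":3}])

```text
clock: 7.85
tool_pos: [0.5518, -0.1321, 0.0166]
eef_rot: [0.005, 1.0, 0.0, -0.001]
contact_force: [-2.5, -0.1, 1.3]
opening: 0.338
finger_force: 1.1
```

Call:
send_rows(motion=[{"x":-0.5,"y":0,"z":0,"rx":0,"ry":0,"rz":0,"jaw":3},{"x":-0.4,"y":0,"z":0,"rx":0,"ry":0,"rz":0,"jaw":3},{"x":-0.3,"y":0,"z":0,"rx":0,"ry":0,"rz":0,"jaw":3},{"x":-0.2,"y":0,"z":0,"rx":0,"ry":0,"rz":0,"jaw":3},{"x":-0.1,"y":0,"z":0,"rx":0,"ry":0,"rz":0,"jaw":3}])

```text
clock: 8.35
tool_pos: [0.5671, -0.1329, 0.0166]
eef_rot: [0.006, 1.0, 0.0, 0.0]
contact_force: [-1.2, 0.4, -1.0]
opening: 0.342
finger_force: 0.5
```

Call:
send_rows(motion=[{"x":-0.1,"y":0,"z":0,"rx":0,"ry":0,"rz":0,"jaw":3},{"x":-0.1,"y":0,"z":0,"rx":0,"ry":0,"rz":0,"jaw":3},{"x":-0.1,"y":0,"z":0,"rx":0,"ry":0,"rz":0,"jaw":3},{"x":-0.1,"y":0,"z":0,"rx":0,"ry":0,"rz":0,"jaw":3},{"x":-0.1,"y":0,"z":0,"rx":0,"ry":0,"rz":0,"jaw":3}])

```text
clock: 8.85
tool_pos: [0.572, -0.1329, 0.0167]
eef_rot: [0.006, 1.0, 0.0, -0.0]
contact_force: [-2.2, 0.3, -0.2]
opening: 0.341
finger_force: 1.6
```

Call:
send_rows(motion=[{"x":-0.1,"y":0,"z":0,"rx":0,"ry":0,"rz":0,"jaw":3},{"x":-0.1,"y":0,"z":0,"rx":0,"ry":0,"rz":0,"jaw":3},{"x":-0.1,"y":0,"z":0,"rx":0,"ry":0,"rz":0,"jaw":3},{"x":0,"y":0,"z":0,"rx":0,"ry":0,"rz":0,"jaw":3},{"x":0,"y":0,"z":0,"rx":0,"ry":0,"rz":0,"jaw":3}])

```text
clock: 9.35
tool_pos: [0.572, -0.133, 0.0166]
eef_rot: [0.006, 1.0, -0.0, -0.003]
contact_force: [-6.8, 2.2, 5.1]
opening: 0.337
finger_force: 3.4
```

Call:
send_rows(motion=[{"x":1,"y":0,"z":0,"rx":0,"ry":0,"rz":0,"jaw":3},{"x":2,"y":0,"z":0,"rx":0,"ry":0,"rz":0,"jaw":3},{"x":1.5,"y":0,"z":0,"rx":0,"ry":0,"rz":0,"jaw":0},{"x":0.7,"y":0,"z":0,"rx":0,"ry":0,"rz":0,"jaw":0},{"x":0,"y":-1,"z":0,"rx":0,"ry":0,"rz":0,"jaw":0}])

```text
clock: 9.85
tool_pos: [0.5231, -0.1409, 0.0168]
eef_rot: [0.004, 1.0, 0.001, 0.0]
contact_force: [1.2, -1.0, -0.9]
opening: 0.091
finger_force: 0.0
```

Call:
send_rows(motion=[{"x":0,"y":-2,"z":0,"rx":0,"ry":0,"rz":0,"jaw":0},{"x":0,"y":-3,"z":0,"rx":0,"ry":0,"rz":0,"jaw":0},{"x":0,"y":-1.5,"z":0,"rx":0,"ry":0,"rz":0,"jaw":0},{"x":0,"y":0,"z":0,"rx":0,"ry":0,"rz":0,"jaw":0},{"x":0,"y":0,"z":0,"rx":0,"ry":0,"rz":0,"jaw":0}])

```text
clock: 10.35
tool_pos: [0.523, -0.2074, 0.0167]
eef_rot: [0.006, 1.0, 0.0, 0.001]
contact_force: [0.5, 1.2, 0.3]
opening: 0.004
finger_force: 0.0
```

Run:
```python
from h import *
d=shot("top");crop(d,272,420,160,260,5,"c4.png");print(get_state()["tool_pos"],get_state()["opening"])
```

```text
[ 0.52293478 -0.20634841  0.01672728] 0.005143488022744004
```

View pics/c4.png

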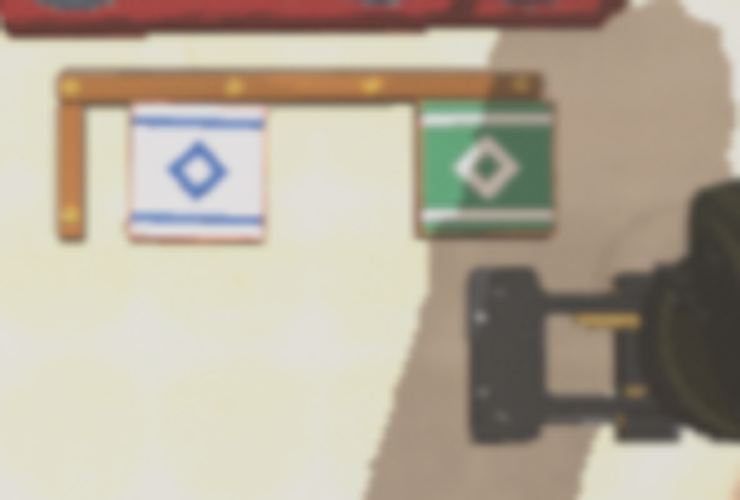

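The top view shows both tiles square and flush on the fence: white at (198,170) with a gap to the stop, green at (487,167). The gripper is clear to the right at (505,355). Next I'll go to the right end and push the row left.

Call:
send_rows(motion=[{"x":-1.5,"y":0,"z":0,"rx":0,"ry":0,"rz":0,"jaw":0},{"x":-3,"y":0,"z":0,"rx":0,"ry":0,"rz":0,"jaw":0},{"x":-2.6,"y":0,"z":0,"rx":0,"ry":0,"rz":0,"jaw":0},{"x":-1.5,"y":0,"z":0,"rx":0,"ry":0,"rz":0,"jaw":0},{"x":0,"y":0,"z":0,"rx":0,"ry":0,"rz":0,"jaw":0}])

```text
clock: 10.9
tool_pos: [0.6111, -0.2058, 0.017]
eef_rot: [0.004, 1.0, 0.001, 0.002]
contact_force: [0.8, 0.0, -0.4]
opening: 0.005
finger_force: 0.0
```

Call:
send_rows(motion=[{"x":0,"y":0.5,"z":0,"rx":0,"ry":0,"rz":0,"jaw":0},{"x":0,"y":0.7,"z":0,"rx":0,"ry":0,"rz":0,"jaw":0},{"x":0,"y":0.7,"z":0,"rx":0,"ry":0,"rz":0,"jaw":0},{"x":0,"y":0.6,"z":0,"rx":0,"ry":0,"rz":0,"jaw":0},{"x":0,"y":0.6,"z":0,"rx":0,"ry":0,"rz":0,"jaw":0}])

```text
clock: 11.4
tool_pos: [0.608, -0.1768, 0.0168]
eef_rot: [0.005, 1.0, -0.0, -0.0]
contact_force: [-0.4, -1.6, 2.1]
opening: 0.006
finger_force: 0.7
```

Call:
send_rows(motion=[{"x":0,"y":0.6,"z":0,"rx":0,"ry":0,"rz":0,"jaw":0},{"x":0,"y":0.6,"z":0,"rx":0,"ry":0,"rz":0,"jaw":0},{"x":0,"y":0.6,"z":0,"rx":0,"ry":0,"rz":0,"jaw":0},{"x":0,"y":0.6,"z":0,"rx":0,"ry":0,"rz":0,"jaw":0},{"x":0,"y":0.6,"z":0,"rx":0,"ry":0,"rz":0,"jaw":0}])

```text
clock: 11.9
tool_pos: [0.6083, -0.1477, 0.0167]
eef_rot: [0.006, 1.0, -0.0, -0.0]
contact_force: [-2.2, -3.8, 1.7]
opening: 0.008
finger_force: 1.8
```

Call:
send_rows(motion=[{"x":0,"y":0.6,"z":0,"rx":0,"ry":0,"rz":0,"jaw":0},{"x":0,"y":0.6,"z":0,"rx":0,"ry":0,"rz":0,"jaw":0},{"x":0,"y":0.6,"z":0,"rx":0,"ry":0,"rz":0,"jaw":0},{"x":0,"y":0.5,"z":0,"rx":0,"ry":0,"rz":0,"jaw":0},{"x":0,"y":0.4,"z":0,"rx":0,"ry":0,"rz":0,"jaw":0}])

```text
clock: 12.4
tool_pos: [0.6087, -0.1203, 0.0167]
eef_rot: [0.006, 1.0, -0.0, -0.0]
contact_force: [-3.6, -5.0, 2.8]
opening: 0.008
finger_force: 2.5
```

Call:
send_rows(motion=[{"x":0,"y":0.4,"z":0,"rx":0,"ry":0,"rz":0,"jaw":0},{"x":0,"y":0.4,"z":0,"rx":0,"ry":0,"rz":0,"jaw":0},{"x":0,"y":0.3,"z":0,"rx":0,"ry":0,"rz":0,"jaw":0},{"x":0,"y":0.3,"z":0,"rx":0,"ry":0,"rz":0,"jaw":0},{"x":0,"y":0.2,"z":0,"rx":0,"ry":0,"rz":0,"jaw":0}])

```text
clock: 12.9
tool_pos: [0.6088, -0.1052, 0.0167]
eef_rot: [0.006, 1.0, -0.001, -0.0]
contact_force: [-2.5, -5.9, 3.1]
opening: 0.008
finger_force: 3.0
```

Call:
send_rows(motion=[{"x":0,"y":0.2,"z":0,"rx":0,"ry":0,"rz":0,"jaw":0},{"x":0,"y":0.2,"z":0,"rx":0,"ry":0,"rz":0,"jaw":0},{"x":0,"y":0.2,"z":0,"rx":0,"ry":0,"rz":0,"jaw":0},{"x":0,"y":0.1,"z":0,"rx":0,"ry":0,"rz":0,"jaw":0},{"x":0,"y":0.1,"z":0,"rx":0,"ry":0,"rz":0,"jaw":0}])

```text
clock: 13.4
tool_pos: [0.6089, -0.0974, 0.0167]
eef_rot: [0.006, 1.0, -0.001, -0.0]
contact_force: [-3.0, -4.7, 2.7]
opening: 0.003
finger_force: 3.1
```

Call:
send_rows(motion=[{"x":0,"y":0.1,"z":0,"rx":0,"ry":0,"rz":0,"jaw":0},{"x":0,"y":0.1,"z":0,"rx":0,"ry":0,"rz":0,"jaw":0},{"x":0,"y":0.1,"z":0,"rx":0,"ry":0,"rz":0,"jaw":0},{"x":0,"y":0,"z":0,"rx":0,"ry":0,"rz":0,"jaw":0},{"x":0,"y":0,"z":0,"rx":0,"ry":0,"rz":0,"jaw":0}])

```text
clock: 13.9
tool_pos: [0.6089, -0.0944, 0.0167]
eef_rot: [0.006, 1.0, -0.001, -0.0]
contact_force: [-2.0, -6.8, 3.0]
opening: 0.006
finger_force: 2.9
```

Call:
send_rows(motion=[{"x":0,"y":0.1,"z":0,"rx":0,"ry":0,"rz":0,"jaw":0},{"x":0,"y":0.1,"z":0,"rx":0,"ry":0,"rz":0,"jaw":0},{"x":0,"y":0.1,"z":0,"rx":0,"ry":0,"rz":0,"jaw":0},{"x":0,"y":0.1,"z":0,"rx":0,"ry":0,"rz":0,"jaw":0},{"x":0,"y":0,"z":0,"rx":0,"ry":0,"rz":0,"jaw":0}])

```text
clock: 14.4
tool_pos: [0.6089, -0.0942, 0.0168]
eef_rot: [0.007, 1.0, -0.003, -0.001]
contact_force: [-2.2, -10.8, 3.8]
opening: 0.01
finger_force: 5.7
```

Call:
send_rows(motion=[{"x":0,"y":0.1,"z":0,"rx":0,"ry":0,"rz":0,"jaw":0},{"x":0,"y":0.1,"z":0,"rx":0,"ry":0,"rz":0,"jaw":0},{"x":0,"y":0.1,"z":0,"rx":0,"ry":0,"rz":0,"jaw":0},{"x":0,"y":0,"z":0,"rx":0,"ry":0,"rz":0,"jaw":0},{"x":0,"y":0,"z":0,"rx":0,"ry":0,"rz":0,"jaw":0}])

```text
clock: 14.9
tool_pos: [0.6088, -0.0941, 0.0168]
eef_rot: [0.008, 1.0, -0.005, -0.001]
contact_force: [-1.0, -14.7, 3.2]
opening: 0.005
finger_force: 7.8
```

Call:
send_rows(motion=[{"x":0,"y":-1.5,"z":0,"rx":0,"ry":0,"rz":0,"jaw":0},{"x":0,"y":-3,"z":0,"rx":0,"ry":0,"rz":0,"jaw":0},{"x":0,"y":-4,"z":0,"rx":0,"ry":0,"rz":0,"jaw":0},{"x":2,"y":-3,"z":0,"rx":0,"ry":0,"rz":0,"jaw":0},{"x":3,"y":0,"z":0,"rx":0,"ry":0,"rz":0,"jaw":0}])

```text
clock: 15.4
tool_pos: [0.5598, -0.2055, 0.0165]
eef_rot: [0.009, 1.0, -0.001, 0.003]
contact_force: [-0.2, -0.5, -0.3]
opening: 0.002
finger_force: 0.0
```

Call:
send_rows(motion=[{"x":2,"y":0,"z":0,"rx":0,"ry":0,"rz":0,"jaw":0},{"x":1.5,"y":0,"z":0,"rx":0,"ry":0,"rz":0,"jaw":0},{"x":0,"y":0,"z":0,"rx":0,"ry":0,"rz":0,"jaw":3},{"x":0,"y":0,"z":0,"rx":0,"ry":0,"rz":0,"jaw":3},{"x":0,"y":0,"z":0,"rx":0,"ry":0,"rz":0,"jaw":3}])

```text
clock: 15.9
tool_pos: [0.5253, -0.1994, 0.0167]
eef_rot: [0.005, 1.0, 0.001, 0.001]
contact_force: [-0.1, -0.1, 0.7]
opening: 0.254
finger_force: 0.0
```

Run:
```python
from h import *
d=shot("top");crop(d,275,365,165,220,8,"c5.png");print(get_state()["tool_pos"],get_state()["opening"])
```

```text
[ 0.52499159 -0.19967985  0.01672188] 0.29707677676410604
```

View pics/c5.png

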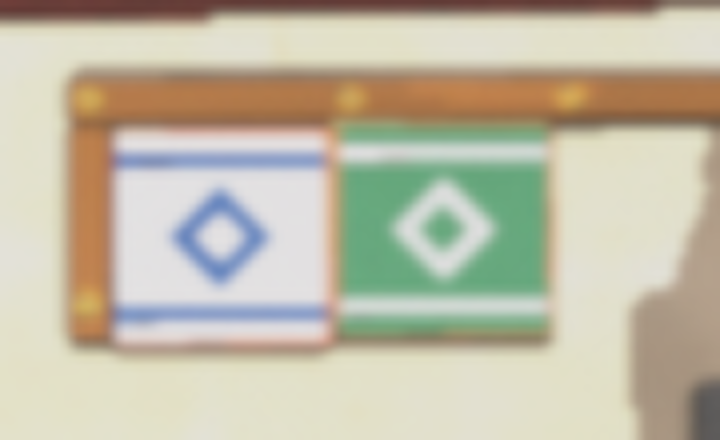

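The view shows white (diamond at (220,237)) tight to the stop and butted against green (diamond at (443,229)). White sits about 1 px, or 2–3 mm, off the fence, so I'll push both tiles towards it again with the jaws spread.

Call:
send_rows(motion=[{"x":0,"y":2.5,"z":0,"rx":0,"ry":0,"rz":0,"jaw":4.4},{"x":0,"y":5,"z":0,"rx":0,"ry":0,"rz":0,"jaw":4.4},{"x":0,"y":5,"z":0,"rx":0,"ry":0,"rz":0,"jaw":4.4},{"x":0,"y":4,"z":0,"rx":0,"ry":0,"rz":0,"jaw":4.4},{"x":0,"y":1.5,"z":0,"rx":0,"ry":0,"rz":0,"jaw":4.4}])

```text
clock: 16.45
tool_pos: [0.5265, -0.0131, 0.0167]
eef_rot: [0.002, 1.0, 0.003, 0.001]
contact_force: [0.1, -0.9, -0.3]
opening: 0.497
finger_force: 0.0
```

Call:
send_rows(motion=[{"x":-0.5,"y":0,"z":0,"rx":0,"ry":0,"rz":0,"jaw":4.4},{"x":-1,"y":0,"z":0,"rx":0,"ry":0,"rz":0,"jaw":4.4},{"x":-1,"y":0,"z":0,"rx":0,"ry":0,"rz":0,"jaw":4.4},{"x":-1,"y":0,"z":0,"rx":0,"ry":0,"rz":0,"jaw":4.4},{"x":-0.5,"y":0,"z":0,"rx":0,"ry":0,"rz":0,"jaw":4.4}])

```text
clock: 16.95
tool_pos: [0.567, -0.0231, 0.0168]
eef_rot: [0.007, 1.0, -0.0, 0.001]
contact_force: [-0.4, 0.4, 0.3]
opening: 0.501
finger_force: 0.0
```

Call:
send_rows(motion=[{"x":-0.2,"y":0,"z":0,"rx":0,"ry":0,"rz":0,"jaw":4.4},{"x":-0.1,"y":0,"z":0,"rx":0,"ry":0,"rz":0,"jaw":4.4},{"x":-0.1,"y":0,"z":0,"rx":0,"ry":0,"rz":0,"jaw":4.4},{"x":-0.1,"y":0,"z":0,"rx":0,"ry":0,"rz":0,"jaw":4.4},{"x":-0.1,"y":0,"z":0,"rx":0,"ry":0,"rz":0,"jaw":4.4}])

```text
clock: 17.45
tool_pos: [0.571, -0.0209, 0.0167]
eef_rot: [0.006, 1.0, -0.0, -0.0]
contact_force: [0.1, -0.1, 0.0]
opening: 0.5
finger_force: 0.0
```

Call:
send_rows(motion=[{"x":-0.1,"y":0,"z":0,"rx":0,"ry":0,"rz":0,"jaw":4.4},{"x":-0.1,"y":0,"z":0,"rx":0,"ry":0,"rz":0,"jaw":4.4},{"x":-0.1,"y":0,"z":0,"rx":0,"ry":0,"rz":0,"jaw":4.4},{"x":0,"y":0,"z":0,"rx":0,"ry":0,"rz":0,"jaw":4.4},{"x":0,"y":0,"z":0,"rx":0,"ry":0,"rz":0,"jaw":4.4}])

```text
clock: 17.95
tool_pos: [0.5726, -0.021, 0.0166]
eef_rot: [0.005, 1.0, -0.0, -0.001]
contact_force: [-3.0, 1.4, 2.7]
opening: 0.5
finger_force: 2.2
```

Call:
send_rows(motion=[{"x":-0.1,"y":0,"z":0,"rx":0,"ry":0,"rz":0,"jaw":4.4},{"x":-0.1,"y":0,"z":0,"rx":0,"ry":0,"rz":0,"jaw":4.4},{"x":-0.1,"y":0,"z":0,"rx":0,"ry":0,"rz":0,"jaw":4.4},{"x":0,"y":0,"z":0,"rx":0,"ry":0,"rz":0,"jaw":4.4},{"x":0,"y":0,"z":0,"rx":0,"ry":0,"rz":0,"jaw":4.4}])

```text
clock: 18.45
tool_pos: [0.5733, -0.021, 0.0165]
eef_rot: [0.006, 1.0, -0.0, -0.004]
contact_force: [-9.8, 1.2, 8.2]
opening: 0.499
finger_force: 5.1
```

Call:
send_rows(motion=[{"x":1,"y":0,"z":0,"rx":0,"ry":0,"rz":0,"jaw":4.4},{"x":2,"y":0,"z":0,"rx":0,"ry":0,"rz":0,"jaw":4.4},{"x":1.8,"y":0,"z":0,"rx":0,"ry":0,"rz":0,"jaw":3},{"x":0.6,"y":-3,"z":0,"rx":0,"ry":0,"rz":0,"jaw":3},{"x":0,"y":-5,"z":0,"rx":0,"ry":0,"rz":0,"jaw":3}])

```text
clock: 18.95
tool_pos: [0.5243, -0.0962, 0.0169]
eef_rot: [0.001, 1.0, 0.002, 0.002]
contact_force: [0.9, -0.7, 0.1]
opening: 0.341
finger_force: 0.0
```

Call:
send_rows(motion=[{"x":0,"y":-5,"z":0,"rx":0,"ry":0,"rz":0,"jaw":0},{"x":0,"y":-4,"z":0,"rx":0,"ry":0,"rz":0,"jaw":0},{"x":0,"y":-1.5,"z":0,"rx":0,"ry":0,"rz":0,"jaw":0},{"x":0,"y":0,"z":0,"rx":0,"ry":0,"rz":0,"jaw":0},{"x":0,"y":0,"z":0,"rx":0,"ry":0,"rz":0,"jaw":0}])

```text
clock: 19.45
tool_pos: [0.5224, -0.2046, 0.0168]
eef_rot: [0.006, 1.0, 0.001, 0.001]
contact_force: [0.4, 0.4, 0.5]
opening: 0.007
finger_force: 0.0
```

Run:
```python
from h import *
d=shot("top");crop(d,275,365,165,220,8,"c6.png");print(get_state()["tool_pos"],get_state()["opening"])
```

```text
[ 0.52232169 -0.20338542  0.01676495] 0.009875625368206268
```

View pics/c6.png

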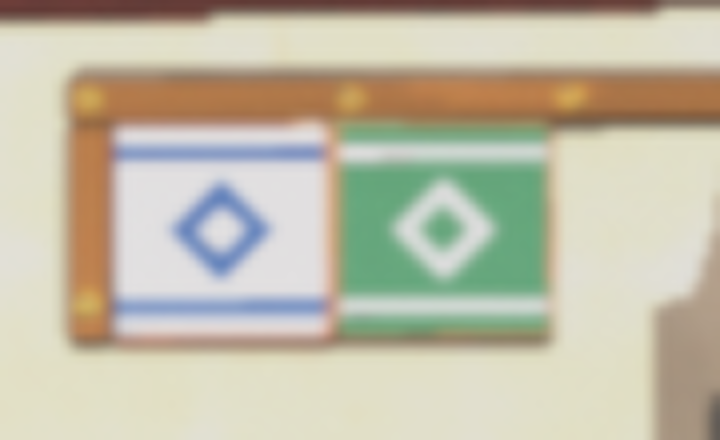

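The view shows both tiles flush with the fence (diamonds at (220,230) and (443,229)) and square. The row spans about 120 mm from the stop's face at column 110 to column 549, so no gap is visible. I'll hand the job in.

```bash
python3 -c "
from plant import *
print(finish_job())"
```

```text
the job is handed in; nothing more can be done
None
```

I pushed both tiles into place and handed the job in at about 19.5 s of the 54 s; the hand-in gave no verdict. In the last top view they lie square and flush against the fence, white tight to the end stop and green butted against it, the row about 120 mm long with no visible gap.

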